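# Hang the paddle boards on one hook, largest first, and push the row home

## Task

Take the three wooden paddle boards out of the draining rack and hang them by the holes in their handles on the single hook, one at a time: the largest first, then the medium one, then the smallest in front. Then push the hanging row back along the hook until the boards hang flush against one another and the large one flush against the panel, and leave them hanging still. Do not drop or lay down a board, and do not shift or tip the kettle, tin, spoon holder or trivet.

Things in the scene. Friction and masses are not known exactly. Their poses are not given: they have to be found in the camera images.
- hook_root (a point): Point on the hook's axis where it leaves its panel's face, 245 mm above the worktop. Axes: y out along the hook, x level along the face, z up. The hook is a level round steel bar 8 mm thick, straight for 116 mm from the face; its end is then bent up: the tip ends 128 mm out and 12 mm above the axis.
- hook: Fixed upright white panel that carries the hook: 150 mm wide (own x), 18 mm thick (own y), 265 mm high, so its top is 20 mm above the hook's axis. Origin under its centre on the worktop; the hook points to its own +y.
- board_large_eye (a point): Centre of the 26 mm round hanging hole in the handle of the large dark wooden paddle board. The flat handle, 44 mm wide and 12 mm thick, runs from 22 mm above to 42 mm below this point. Axes: x across the width, y through the thickness (along the hole), z up; both faces alike. Starts upright in a slot of the draining rack, this point 190 mm above the worktop.
- board_large_mid (a point): Centre of the body of the large board (130 mm wide, 136 mm high, 12 mm thick; 200 mm high over all with its handle; about 200 g, varying). Same axes as its hole; its lower edge is 68 mm below this point.
- board_large: The large board itself; origin at the middle of its lower edge, 178 mm below the centre of its hole, same axes.
- board_medium_eye (a point): Centre of the 26 mm round hanging hole in the handle of the medium dark wooden paddle board. The flat handle, 44 mm wide and 12 mm thick, runs from 22 mm above to 42 mm below this point. Axes: x across the width, y through the thickness (along the hole), z up; both faces alike. Starts upright in a slot of the draining rack, this point 154 mm above the worktop.
- board_medium_mid (a point): Centre of the body of the medium board (104 mm wide, 100 mm high, 12 mm thick; 164 mm high over all with its handle; about 130 g, varying). Same axes as its hole; its lower edge is 50 mm below this point.
- board_medium: The medium board itself; origin at the middle of its lower edge, 142 mm below the centre of its hole, same axes.
- board_small_eye (a point): Centre of the 26 mm round hanging hole in the handle of the small dark wooden paddle board. The flat handle, 44 mm wide and 12 mm thick, runs from 22 mm above to 42 mm below this point. Axes: x across the width, y through the thickness (along the hole), z up; both faces alike. Starts upright in a slot of the draining rack, this point 120 mm above the worktop.
- board_small_mid (a point): Centre of the body of the small board (80 mm wide, 66 mm high, 12 mm thick; 130 mm high over all with its handle; about 80 g, varying). Same axes as its hole; its lower edge is 33 mm below this point.
- board_small: The small board itself; origin at the middle of its lower edge, 108 mm below the centre of its hole, same axes.
- rack: Fixed steel draining rack, 130 mm by 220 mm; origin under its centre on the worktop. Three slots lie along its own x, at y = -70, 0 and 70 mm: 15 mm wide, between wire loops 100 mm long with tops 56 mm above the worktop; floor 12 mm above it. The boards stand in them in any order.
- kettle_mid (a point): Stainless kettle, bystander: 140 mm in diameter, 181 mm high with its black handle; this point is on its axis, 90 mm above its base. Its spout points to its own +x, reaching 105 mm from the axis.
- tin_mid (a point): Round steel tin with pressed-on lid, bystander: 100 mm in diameter, 90 mm high; this point is its centre.
- spoon_holder_mid (a point): Glass spoon holder (empty tumbler), bystander: 80 mm in diameter, 105 mm high; this point is its centre.
- trivet_mid (a point): Flat black silicone trivet, bystander: 140 mm in diameter, 8 mm thick; this point is its centre.

How it is judged:
On the way, in this order (a step that is already met when the one before it is completed fails the run):
1. the large board hangs on the hook before the others (y of board_large_eye in the frame of hook_root between 0.002 and 0.12 m and x of board_large_eye in the frame of hook_root between -0.014 and 0.014 m and z of board_large_eye in the frame of hook_root between -0.014 and -0.003 m), for 0.2 s.
2. the medium board hangs on the hook, outside the large one (all of step 1 and y of board_medium_eye in the frame of hook_root between 0.002 and 0.12 m and x of board_medium_eye in the frame of hook_root between -0.014 and 0.014 m and z of board_medium_eye in the frame of hook_root between -0.014 and -0.003 m), for 0.2 s.
3. the small board hangs on the hook, outside the other two (all of step 2 and y of board_small_eye in the frame of hook_root between 0.002 and 0.12 m and x of board_small_eye in the frame of hook_root between -0.014 and 0.014 m and z of board_small_eye in the frame of hook_root between -0.014 and -0.003 m), for 0.2 s.
At the end, for the whole second after the job is handed in: Order from the panel: large, medium, small. Each hole centre 3-14 mm below the bar's axis and within 14 mm sideways; the large one's at most 11 mm from the panel (touching: 6), neighbours' at most 18 mm apart (touching: 12); boards parallel to the panel within 0.09 rad, at rest (all of step 3 and angle between the y axis of each of board_large_eye, board_medium_eye, board_small_eye and the y axis of hook_root, either way round below 0.09 rad and linear speed of each of board_large, board_medium, board_small below 0.02 m/s and y of board_large_eye in the frame of hook_root below 0.011 m and distance between board_large_eye and board_medium_eye below 0.018 m and distance between board_medium_eye and board_small_eye below 0.018 m and y of board_medium_eye in the frame of hook_root between 0.013 and 0.027 m and y of board_small_eye in the frame of hook_root between 0.025 and 0.043 m).
It fails at once if a board dropped or laid down (height (world z) of any of board_large_eye, board_medium_eye, board_small_eye below 0.085 m).
It fails at once if the kettle shifted by more than 20 mm or tipped (distance of kettle_mid from where it was at the start of the episode above 0.02 m or angle between kettle_mid's own z axis and vertical above 0.2 rad).
It fails at once if the tin shifted by more than 20 mm or tipped (distance of tin_mid from where it was at the start of the episode above 0.02 m or angle between tin_mid's own z axis and vertical above 0.2 rad).
It fails at once if the spoon_holder shifted by more than 20 mm or tipped (distance of spoon_holder_mid from where it was at the start of the episode above 0.02 m or angle between spoon_holder_mid's own z axis and vertical above 0.2 rad).
It fails at once if the trivet shifted by more than 20 mm or tipped (distance of trivet_mid from where it was at the start of the episode above 0.02 m or angle between trivet_mid's own z axis and vertical above 0.2 rad).
It also fails if it takes over 72 s, if anything falls off the work surface, if the arm or the gripper's body presses on something with over 40 N, if the wrist force passes 120 N, or if a joint passes its speed limit or range.

## Robot

A 6-joint arm with a two-finger parallel gripper is mounted at the origin on the work surface. World frame = base frame: x ahead of the robot, y to its left, z up, the work surface at z = 0. Lengths are in m, angles in rad, forces in N, time in s.
With the tool pointing down it reaches from about 0.25 to 0.775 m from the base axis. Payload 4 kg.
Tool frame: the origin (TCP) lies midway between the tips of the shut fingers; the grasp point (between the pads) lies 19 mm behind it; z points along the fingers, y is the line along which they close (so a half turn about z gives the same grasp; the last joint's range is limited). The gripper opens to 85 mm and grips with 20 to 120 N. Pads are 22 mm wide; open, the fingers measure 114 mm over their backs; the gripper's body (76 mm by 85 mm) begins 54 mm behind the grasp point. The pads swing forward as they close: fully open they stand 13 mm farther back than shut.
Start: joints at [-1.335, 0.087, 1.371, -0, 1.684, -0.103], TCP at [0.183, -0.519, 0.231] pointing down, gripper open.
Joint ranges: [-3.1, 3.1], [-0.76, 2.03], [0.27, 2.55], [-1.08, 4.22], [0.17, 2.65], [-2.57, 2.57]. Speed limits (rad/s): [2.79, 2.79, 3.14, 3.14, 3.14, 3.14].

## Interface

Orientations are given as a unit quaternion [x, y, z, w].
In Python, from bench import arm gives the robot as it stands.
- The arm moves only by the shell command python3 -m creep 'ROWS'. ROWS is a JSON object of lists of equal length, an entry for each row: "dp": the shift along the world's x, y, z in m, a list of three; "turn": the turn, a rotation vector about the world's x, y, z in degrees, a list of three; "grip": the closure in counts, from 0 (fully open) to 255 (shut). A call has 1 to 12 rows; each row is the pose to reach, as a shift and turn from the pose commanded when the call began; what a row does not reach only later rows make up. A row lasts 1/8 s, in which the tool goes at most 62.5 mm and 10.7 degrees, less where a joint would pass 70% of its speed; a pose out of reach is approached as far as the arm can. A call with a gripper value outside its range is refused whole. The fingers move at their own pace and stop on an object; the grip force is fixed at half the most. Time passes only in rows, so rows that repeat a pose let the fingers close. It gives the time, the measured TCP pose, the force, the opening and the grip force at its end, in the units of the state.
- arm.get_obs(): the state, without advancing time (a new reading comes with each control period).
- arm.read_camera(name): name is "scene" or "top" or "wrist"; returns a dict with "image" (384x512x3 uint8, red, green, blue), "fx", "fy", "cx", "cy" (pixels), "dist_coeffs" ([k1, k2, p1, p2, k3] as OpenCV has them; the pictures are not rectified), "world_from_camera" (4x4, takes a point from camera to world coordinates). Camera axes: x right, y up, looking along -z (the intrinsics and any distortion apply to the point x, -y, -z); pixel columns grow to the right and rows downward; lengths in m; the calibration is good to about 2 mm. A picture is of the moment at which its call begins. There is no depth.
- arm.hand_in(): hands the job in; it is judged then, once.
The state is a dict: "t": time; "qpos": joint angles; "dq": joint speeds; "joint_efforts": joint torques, N m; "ee_pos": TCP position; "ee_rot": TCP orientation; "wrist_force": force on the tool from outside, world axes, zero at the start; "wrist_torque": the same for the moment, N m; "opening": finger opening in m; "finger_force": force on a finger pad.
Only numpy, scipy, OpenCV 4.12 (cv2) and the standard library are available. Lean on these libraries where they do the work, as an engineer would, in place of code of your own. Each camera call takes 0.05 s, during which the arm holds its last target. There are 200 camera calls.

## Working session

There is one attempt and no reset: what is moved stays moved. The work goes in short steps, Python scripts to look and compute and a shell command to move; the robot and the scene stay as the last step left them, time stands still between calls to the robot, and variables do not carry over. Pictures are saved under pics/ and viewed, at most 10 in all, crops included, and the job is handed in when it is done.

```bash
ls; mkdir -p pics; cat > h.py <<'E'
import numpy as np, cv2
from bench import arm
def cam(n):
    c=arm.read_camera(n); K=np.array([[c['fx'],0,c['cx']],[0,c['fy'],c['cy']],[0,0,1.]])
    return c['image'],K,np.array(c['dist_coeffs'],float),np.array(c['world_from_camera'])
def ray(C,uv):
    _,K,d,T=C; p=cv2.undistortPoints(np.array([[uv]],float),K,d)[0,0]
    return T[:3,3],T[:3,:3]@np.array([p[0],-p[1],-1])
def onz(C,uv,z):
    o,v=ray(C,uv); return o+v*(z-o[2])/v[2]
def proj(C,P):
    _,K,d,T=C; q=(np.atleast_2d(P)-T[:3,3])@T[:3,:3]; q=q*[1,-1,-1]
    return cv2.projectPoints(q,np.zeros(3),np.zeros(3),K,d)[0][:,0]
def tri(rs):
    A=0;b=0
    for o,v in rs:
        v=v/np.linalg.norm(v);M=np.eye(3)-np.outer(v,v);A=A+M;b=b+M@o
    return np.linalg.solve(A,b)
def save(im,n,s=1.5):
    cv2.imwrite('pics/'+n+'.png',cv2.resize(im[...,::-1],None,fx=s,fy=s,interpolation=cv2.INTER_CUBIC))
E
python3 - <<'E'
from h import *
print(arm.get_obs())
for n in('scene','top'):
    C=cam(n); save(C[0],n,1.5625); np.savez('/tmp/'+n,*C); print(n,C[3][:3,3],-C[3][:3,2],C[1][0,0],C[2])
E
```

```text
pics
{'t': 0.0, 'qpos': array([-1.33512662e+00,  8.80037781e-02,  1.37229631e+00, -1.59781986e-05,
        1.68360846e+00, -1.03125561e-01]), 'dq': array([-0.00102122,  0.00088358, -0.00065998, -0.0010953 ,  0.00036649,
       -0.00061918]), 'joint_efforts': array([ 6.06771823e-05, -3.51873350e+01, -3.13270032e+01, -3.05720505e-04,
        1.07255767e-02, -7.07870583e-06]), 'ee_pos': array([ 0.18265066, -0.51824416,  0.23009114]), 'ee_rot': array([ 9.85685987e-01,  1.68587644e-01, -8.46053235e-05, -1.15487951e-03]), 'wrist_force': array([-1.01070547,  0.30977504, -0.97792149]), 'wrist_torque': array([-0.09115363,  0.03485576, -0.06041994]), 'finger_force': 0.0, 'opening': 0.08572127136545908}
scene [1.22424016 0.01886229 0.69030582] [-0.77699534  0.01813328 -0.62924513] 357.80120536738144 [-0.00914146  0.          0.          0.          0.        ]
top [0.47130583 0.02542517 1.25076928] [ 0.05197146 -0.02198587 -0.99840652] 445.9432443476345 [-0.15115829  0.          0.          0.          0.        ]
```

View pics/scene.png

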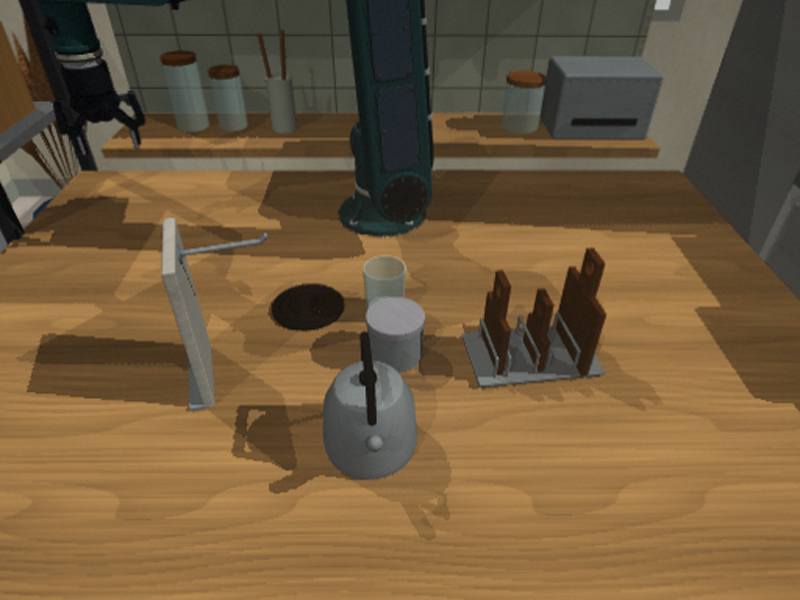

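View pics/top.png

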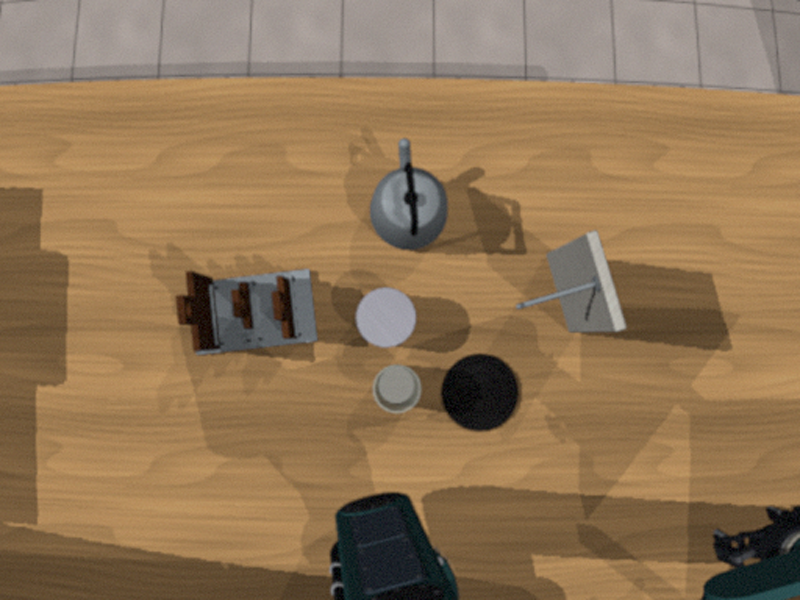

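Scene: the rack is at scene px (535,330), with the large board on the +y side, small in the middle and medium nearest the panel. The panel and hook are at left, hook from (180,252) to tip (265,238). In the top view the hook runs from (595,286) to tip (518,306). Next I zoom in for exact pixels.

```bash
python3 - <<'E'
from h import *
L={n:[np.load('/tmp/'+n+'.npz')['arr_%d'%i] for i in range(4)] for n in('scene','top')}
def crop(n,u,v,w=100,h=75,s=4):
    im=L[n][0][v:v+h,u:u+w]; im=cv2.resize(im,None,fx=s,fy=s,interpolation=cv2.INTER_CUBIC)
    for i in range(0,w,10):
        cv2.line(im,(i*s,0),(i*s,4 if i%50 else 12),(255,255,0),1)
        if i%20==0: cv2.putText(im,str(u+i),(i*s,22),0,.35,(255,255,0),1)
    for j in range(0,h,10):
        cv2.line(im,(0,j*s),(4,j*s),(255,255,0),1); cv2.putText(im,str(v+j),(6,j*s+4),0,.35,(255,255,0),1)
    return im
a=np.vstack([np.hstack([crop('top',110,165),crop('top',325,140)]),np.hstack([crop('scene',290,155),crop('scene',95,130)])])
save(a,'crops',1)
E
```

```text
(no output)
```

View pics/crops.png

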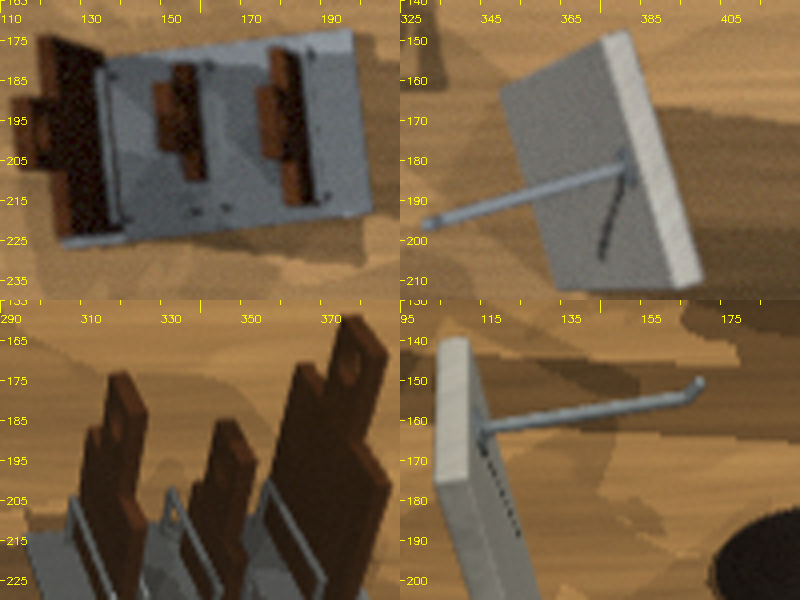

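Top view, in original pixels: the outer top edges of the handles are large (113,189)-(115,207), small (148,186)-(150,203) and medium (174.5,187)-(176,204). The panel's top front edge is (375.8,150.5)-(393.8,212.2), and the hook runs (381,182) to (332,196).

```bash
cat > m.py <<'E'
from h import *
L={n:[np.load('/tmp/'+n+'.npz')['arr_%d'%i] for i in range(4)] for n in('scene','top')}
T,S=L['top'],L['scene']; np.set_printoptions(precision=4,suppress=True)
def edge(a,b,z):
    p,q=onz(T,a,z),onz(T,b,z); d=q-p; print('  len',np.linalg.norm(d),'ang',np.degrees(np.arctan2(d[1],d[0]))%180,'mid',(p+q)/2,p,q); return p,q
for n,a,b,z in(('large',(113,189.25),(115,207),.212),('small',(148.25,186),(150,202.75),.142),('medium',(174.5,186.75),(176,204.25),.176)):
    print(n); edge(a,b,z)
print('rack right edge');edge((198,172),(202.75,218),.01)
print('rack bottom edge');edge((125,226.2),(202.75,218),.01)
print('panel front top');edge((375.75,150.5),(393.75,212.25),.265)
print('panel back top');edge((381.25,147.5),(400.75,210),.265)
print('hook z=.245');edge((381.25,182),(334,195.5),.245)
print('root tri',tri([ray(T,(381.25,182)),ray(S,(116,162.5))]))
print('tip tri',tri([ray(T,(331.5,196)),ray(S,(170,150.75))]))
print('large eye tri',tri([ray(T,(120.5,197.5)),ray(S,(377.75,171.5))]))
for n,uv,z in (('kettle',(262,133),.12),('tin',(247,203),.09),('glass',(254,248),.105),('trivet',(307.5,251),.008)): print(n,onz(T,uv,z))
E
python3 m.py
```

```text
large
  len 0.04212063148247149 ang 7.716705412154539 mid [0.5059 0.3395 0.212 ] [0.5268 0.3424 0.212 ] [0.485  0.3367 0.212 ]
small
  len 0.04217112455019033 ang 6.986792603123689 mid [0.5182 0.2712 0.142 ] [0.5391 0.2737 0.142 ] [0.4973 0.2686 0.142 ]
medium
  len 0.042488480176161275 ang 5.7049151497900255 mid [0.5144 0.1998 0.176 ] [0.5356 0.2019 0.176 ] [0.4933 0.1977 0.176 ]
rack right edge
  len 0.12899761427953896 ang 6.527792514998936 mid [0.5231 0.1565 0.01  ] [0.5872 0.1639 0.01  ] [0.459  0.1492 0.01  ]
rack bottom edge
  len 0.21993331751647685 ang 96.47093956029677 mid [0.4466 0.2585 0.01  ] [0.4342 0.3677 0.01  ] [0.459  0.1492 0.01  ]
panel front top
  len 0.14539378802980638 ang 16.106952825240654 mid [ 0.5455 -0.2846  0.265 ] [ 0.6153 -0.2644  0.265 ] [ 0.4757 -0.3047  0.265 ]
panel back top
  len 0.14830102888036303 ang 17.197283360170246 mid [ 0.5516 -0.2993  0.265 ] [ 0.6224 -0.2774  0.265 ] [ 0.4807 -0.3212  0.265 ]
hook z=.245
  len 0.11518300007096824 ang 105.95249416375167 mid [ 0.5295 -0.2269  0.245 ] [ 0.5453 -0.2823  0.245 ] [ 0.5137 -0.1716  0.245 ]
root tri [ 0.5452 -0.2816  0.2425]
tip tri [ 0.5121 -0.1637  0.2522]
large eye tri [0.5088 0.3328 0.1885]
kettle [ 0.6783 -0.011   0.12  ]
tin [0.4995 0.0264 0.09  ]
glass [0.3838 0.0078 0.105 ]
trivet [ 0.3682 -0.1431  0.008 ]
```

```bash
python3 -m creep '{"dp":[[0.03,0.05,0.06],[0.06,0.11,0.12],[0.16,0.42,0.12],[0.16,0.42,0.12],[0.16,0.42,0.12],[0.16,0.42,0.12],[0.16,0.42,0.12],[0.16,0.42,0.12]],"turn":[[0,0,10],[0,0,20],[0,0,30],[0,0,40],[0,0,50],[0,0,60],[0,0,70],[0,0,77]],"grip":[0,0,0,0,0,0,0,0]}'
python3 -m creep '{"dp":[[0.16,0.433,0.0],[0.16,0.433,0.0],[0.16,0.433,0.0],[0.16,0.433,0.0],[0.16,0.433,0.0],[0.16,0.433,0.0],[0.16,0.433,0.0],[0.16,0.433,0.0],[0.16,0.433,0.0],[0.16,0.433,0.0]],"turn":[[0,0,0],[0,0,0],[0,0,0],[0,0,0],[0,0,0],[0,0,0],[0,0,0],[0,0,0],[0,0,0],[0,0,0]],"grip":[0,0,0,0,0,0,0,0,0,0]}'
python3 - <<'E'
from h import *
C=cam('wrist'); np.savez('/tmp/wrist',*C)
im=C[0].copy()
for P in ([.5059,.3395,.212],[.5268,.3424,.212],[.485,.3367,.212],[.5182,.2712,.142]):
    u=proj(C,P)[0]; print(u); cv2.circle(im,tuple(int(x) for x in u),3,(0,255,0),1)
save(im,'wrist1',1.5); print(arm.get_obs()['ee_rot'],C[3][:3,3])
E
```

```text
t: 1.1
ee_pos: [0.3428, -0.0965, 0.3514]
ee_rot: [0.665, 0.747, 0.0, 0.0]
wrist_force: [-0.0, -0.3, -0.1]
opening: 0.0853
finger_force: 0.0
t: 2.35
ee_pos: [0.5026, 0.3334, 0.3513]
ee_rot: [0.667, 0.745, -0.0, 0.0]
wrist_force: [-0.1, -0.2, -1.2]
opening: 0.0854
finger_force: 0.0
[262.95643508 172.59736917]
[287.76073352 171.97630083]
[238.1852988  173.10719903]
[266.02843103 220.30744459]
[6.66884311e-01 7.45161230e-01 5.37549336e-05 2.31826393e-04] [0.49499887 0.40079351 0.49464809]
```

View pics/wrist1.png

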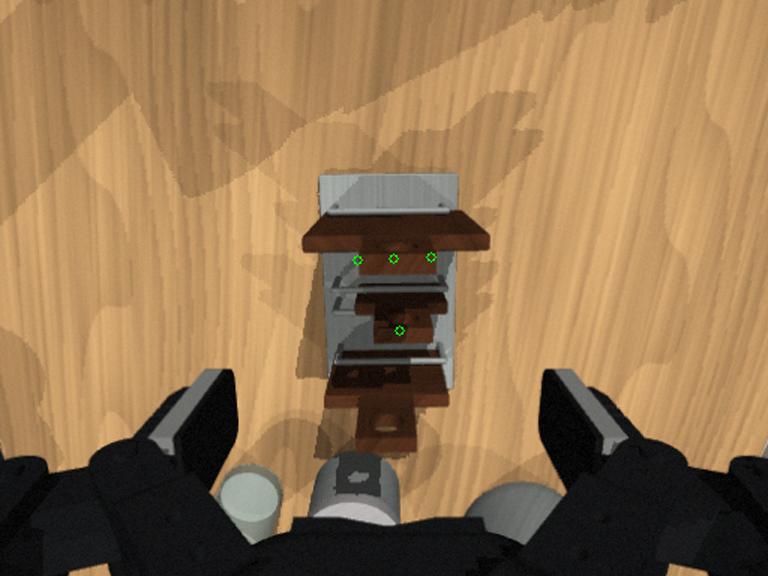

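The wrist view shows the large handle top at x 359–439 (mid 399, predicted 393), y 250–272. So its eye is near x 0.509, y 0.336. Descending and gripping.

```bash
python3 -m creep '{"dp":[[0.006,0.002,-0.05],[0.006,0.002,-0.1],[0.006,0.002,-0.15],[0.006,0.002,-0.189],[0.006,0.002,-0.189],[0.006,0.002,-0.189],[0.006,0.002,-0.189],[0.006,0.002,-0.189],[0.006,0.002,-0.189],[0.006,0.002,-0.189],[0.006,0.002,-0.189]],"turn":[[0,0,0],[0,0,0],[0,0,0],[0,0,0],[0,0,0],[0,0,0],[0,0,0],[0,0,0],[0,0,0],[0,0,0],[0,0,0]],"grip":[0,0,0,0,0,255,255,255,255,255,255]}'
```

```text
t: 3.78
ee_pos: [0.5094, 0.3369, 0.1656]
ee_rot: [0.666, 0.746, 0.002, 0.001]
wrist_force: [-2.8, -0.7, 6.1]
opening: 0.0433
finger_force: 60.4
```

```bash
python3 -m creep '{"dp":[[0,0,0.01],[0,0,0.04],[0,0,0.08],[0,0,0.12],[0,0,0.16],[0,0,0.19],[0,0,0.2],[0,0,0.2],[0,0,0.2]],"turn":[[0,0,0],[0,0,0],[0,0,0],[0,0,0],[0,0,0],[0,0,0],[0,0,0],[0,0,0],[0,0,0]],"grip":[255,255,255,255,255,255,255,255,255]}'
python3 -m creep '{"dp":[[0,-0.02,0],[-0.002,-0.06,0],[-0.004,-0.11,0],[-0.005,-0.16,0],[-0.006,-0.21,0],[-0.007,-0.26,0],[-0.008,-0.31,0],[-0.009,-0.36,0],[-0.01,-0.41,0],[-0.01,-0.445,0],[-0.01,-0.46,0],[-0.01,-0.46,0]],"turn":[[0,0,1],[0,0,2],[0,0,3],[0,0,4],[0,0,5],[0,0,6],[0,0,7],[0,0,8],[0,0,9],[0,0,9.8],[0,0,9.8],[0,0,9.8]],"grip":[255,255,255,255,255,255,255,255,255,255,255,255]}'
python3 -m creep '{"dp":[[0,0,-0.01],[0,0,-0.04],[0,0,-0.08],[0,0,-0.1],[0,0,-0.1],[0,0,-0.1]],"turn":[[0,0,0],[0,0,0],[0,0,0],[0,0,0],[0,0,0],[0,0,0]],"grip":[255,255,255,255,255,255]}'
python3 - <<'E'
from h import *
C=cam('scene'); save(C[0][80:230,60:260],'s2',4); np.savez('/tmp/s2',*C); C=cam('top'); np.savez('/tmp/t2',*C)
o=arm.get_obs(); print(o['ee_pos'],o['ee_rot'])
E
```

```text
t: 4.9
ee_pos: [0.5085, 0.3361, 0.36]
ee_rot: [0.666, 0.746, -0.002, -0.001]
wrist_force: [-0.1, -0.5, -1.9]
opening: 0.043
finger_force: 61.3
t: 6.4
ee_pos: [0.4986, -0.1239, 0.3611]
ee_rot: [0.601, 0.799, -0.0, -0.001]
wrist_force: [0.2, -0.3, -1.6]
opening: 0.0431
finger_force: 61.5
t: 7.15
ee_pos: [0.4992, -0.123, 0.2634]
ee_rot: [0.6, 0.8, 0.0, 0.001]
wrist_force: [-0.5, -0.1, -1.3]
opening: 0.0431
finger_force: 61.7
[ 0.49947627 -0.1235446   0.26409383] [6.00067549e-01 7.99947681e-01 5.29673482e-04 1.53749269e-03]
```

View pics/s2.png

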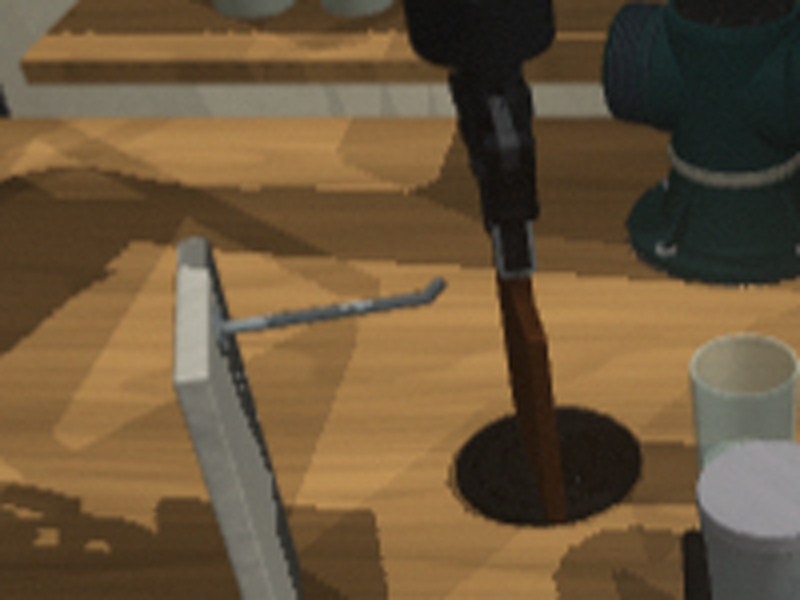

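The board hangs in the gripper beyond the hook tip at crop (437,288). Its near lower corner is at (565,517) and its shoulder at (545,335). I check the prediction against these.

```bash
cat > k.py <<'E'
from h import *
np.set_printoptions(precision=3,suppress=True)
S=[np.load('/tmp/s2.npz')['arr_%d'%i] for i in range(4)];T=[np.load('/tmp/t2.npz')['arr_%d'%i] for i in range(4)]
a=np.radians(16.2); bx=np.array([np.cos(a),np.sin(a),0]); h=np.array([-np.sin(a),np.cos(a),0]); z=np.array([0,0,1.])
root=np.array([.545,-.282,.245]); eye=np.array([.4993,-.1235,.2635+.0244])
f=lambda P:(proj(S,P)[0]-[60,80])*4
for s in(-6e-3,6e-3):
  for dz in(-.178,-.042): print('corner',s,dz,f(eye+bx*.065+h*s+z*dz))
print('root',f(root),'tip',f(root+h*.128+z*.012),'mid',f(root+h*.1))
g=lambda P:proj(T,P)[0]
print('top root,tip',g(root),g(root+h*.128+z*.012))
e=root+h*np.dot(eye-root,h); print('lateral',np.dot(eye-root,bx),'along',np.dot(eye-root,h))
E
python3 k.py
```

```text
corner -0.006 -0.178 [544.131 526.203]
corner -0.006 -0.042 [520.126 341.325]
corner 0.006 -0.178 [563.537 522.481]
corner 0.006 -0.042 [541.707 337.849]
root [219.445 325.694] tip [446.399 273.082] mid [400.385 298.263]
top root,tip [381.125 182.147] [329.56  197.207]
lateral 0.00033466887178152006 along 0.16495644272578824
```

```bash
python3 -m creep '{"dp":[[0,0,-0.012],[0,0,-0.025],[0,0,-0.038],[0,0,-0.038],[0,0,-0.038],[0.003,-0.010,-0.038],[0.0063,-0.0215,-0.038],[0.0095,-0.033,-0.038],[0.0127,-0.0445,-0.038],[0.0159,-0.056,-0.038],[0.0191,-0.067,-0.038],[0.0209,-0.072,-0.038]],"turn":[[0,0,0],[0,0,0],[0,0,0],[0,0,0],[0,0,0],[0,0,0],[0,0,0],[0,0,0],[0,0,0],[0,0,0],[0,0,0],[0,0,0]],"grip":[255,255,255,255,255,255,255,255,255,255,255,255]}'
python3 - <<'E'
from h import *
C=cam('scene'); save(C[0][80:230,60:260],'s3',4)
o=arm.get_obs(); print(o['ee_pos'],o['wrist_force'],o['wrist_torque'])
E
```

```text
t: 8.75
ee_pos: [0.5199, -0.1966, 0.2242]
ee_rot: [0.601, 0.8, 0.0, -0.0]
wrist_force: [-0.7, 0.2, -1.9]
opening: 0.0434
finger_force: 61.7
[ 0.51994913 -0.19690864  0.22413982] [ 0.37154897  0.38789485 -3.11125385] [ 0.01761706 -0.00740565  0.0197716 ]
```

View pics/s3.png

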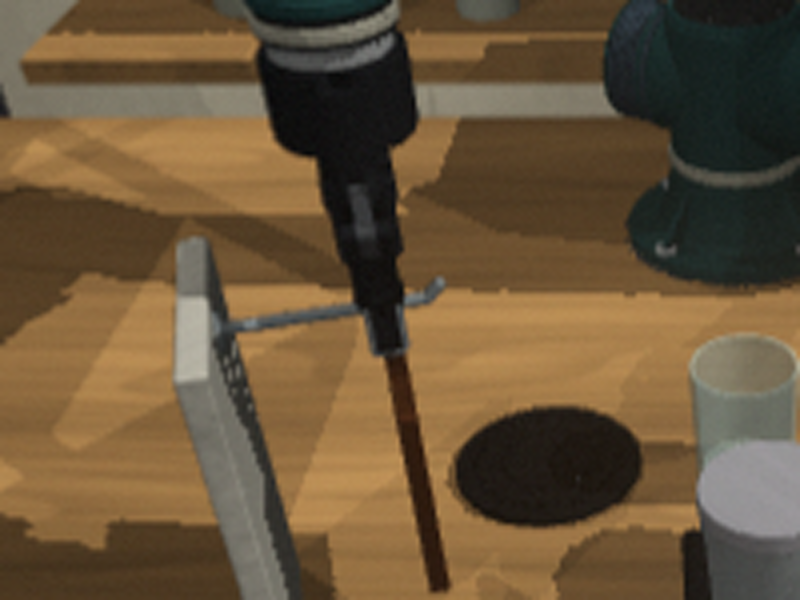

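The hook tip shows at (437,290), on the near side of the board, and there's no contact force, so the board is threaded. Sliding in, lowering, releasing.

```bash
python3 -m creep '{"dp":[[0.0042,-0.0144,0],[0.0084,-0.0288,0],[0.0125,-0.0432,0],[0.0153,-0.0528,0],[0.0153,-0.0528,-0.004],[0.0153,-0.0528,-0.008],[0.0153,-0.0528,-0.011],[0.0153,-0.0528,-0.013],[0.0153,-0.0528,-0.013]],"turn":[[0,0,0],[0,0,0],[0,0,0],[0,0,0],[0,0,0],[0,0,0],[0,0,0],[0,0,0],[0,0,0]],"grip":[255,255,255,255,255,255,255,255,255]}'
```

```text
t: 9.93
ee_pos: [0.5351, -0.2482, 0.2116]
ee_rot: [0.6, 0.8, 0.0, 0.0]
wrist_force: [0.8, 0.7, -0.8]
opening: 0.0431
finger_force: 61.8
```

```bash
python3 -m creep '{"dp":[[0,0,-0.001],[0,0,-0.001],[0,0,-0.001],[0,0,-0.001],[0,0,-0.001],[0,0,0.02],[0,0,0.06],[0,0,0.1],[0,0,0.14],[0,0,0.15]],"turn":[[0,0,0],[0,0,0],[0,0,0],[0,0,0],[0,0,0],[0,0,0],[0,0,0],[0,0,0],[0,0,0],[0,0,0]],"grip":[130,60,0,0,0,0,0,0,0,0]}'
python3 - <<'E'
from h import *
C=cam('scene'); save(C[0][80:230,60:260],'s4',4)
o=arm.get_obs(); print(o['ee_pos'],o['wrist_force'],o['ee_rot'])
E
```

```text
t: 11.18
ee_pos: [0.5356, -0.2489, 0.365]
ee_rot: [0.6, 0.8, 0.0, 0.003]
wrist_force: [0.0, 0.2, 0.4]
opening: 0.0856
finger_force: 0.0
[ 0.53550333 -0.2488716   0.36427315] [-1.53824758 -0.50816726  0.71336022] [6.00353270e-01 7.99730555e-01 3.18663809e-04 2.62467556e-03]
```

View pics/s4.png

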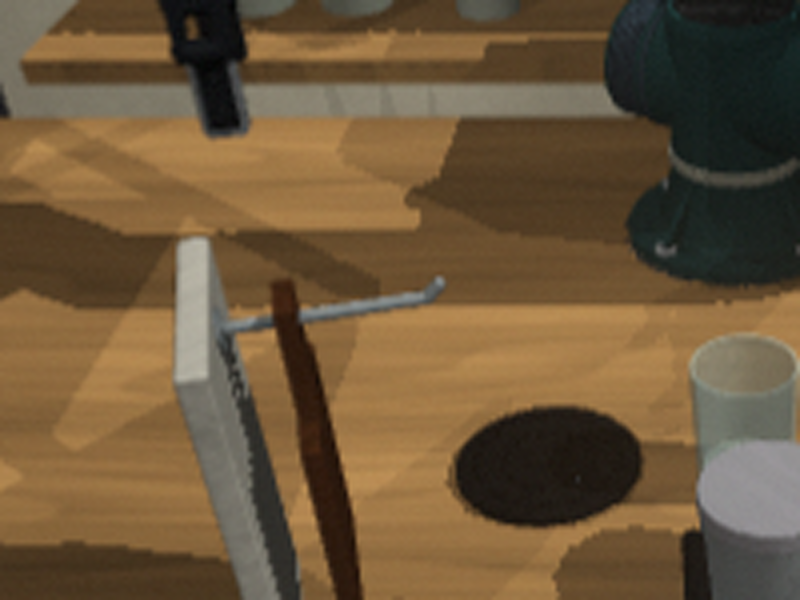

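The large board hangs upright on the bar near the panel at crop (285,300). Now I locate the medium and small boards from the stored wrist view.

```bash
python3 - <<'E'
from h import *
W=[np.load('/tmp/wrist.npz')['arr_%d'%i] for i in range(4)]
for n,u,z in(('L',[(359,272),(439,272)],.212),('S',[(374,342),(432,342)],.142),('M',[(356,451),(416,451)],.176)):
    p=[onz(W,np.array(x)/1.5,z) for x in u]; print(n,p,np.mean(p,0),np.linalg.norm(p[0]-p[1]))
E
```

```text
L [array([0.48667032, 0.32963403, 0.212     ]), array([0.53208639, 0.3347514 , 0.212     ])] [0.50937835 0.33219271 0.212     ] 0.045703467511440554
S [array([0.50082977, 0.26008781, 0.142     ]), array([0.54355453, 0.26489471, 0.142     ])] [0.52219215 0.26249126 0.142     ] 0.042994314722036395
M [array([0.49621566, 0.18914539, 0.176     ]), array([0.53886181, 0.19394781, 0.176     ])] [0.51753873 0.1915466  0.176     ] 0.042915696779464
```

```bash
python3 -m creep '{"dp":[[-0.001,0.03,0],[-0.004,0.09,0],[-0.006,0.15,0],[-0.008,0.21,0],[-0.01,0.27,0],[-0.013,0.33,0],[-0.016,0.39,0],[-0.0187,0.435,0],[-0.0187,0.4458,0],[-0.0187,0.4458,0],[-0.0187,0.4458,-0.05],[-0.0187,0.4458,-0.1]],"turn":[[0,0,-1],[0,0,-2],[0,0,-3],[0,0,-4],[0,0,-5],[0,0,-6],[0,0,-7],[0,0,-9],[0,0,-9.8],[0,0,-9.8],[0,0,-9.8],[0,0,-9.8]],"grip":[0,0,0,0,0,0,0,0,0,0,0,0]}'
python3 -m creep '{"dp":[[0,0,-0.05],[0,0,-0.1],[0,0,-0.13],[0,0,-0.135],[0,0,-0.135],[0,0,-0.135],[0,0,-0.135],[0,0,-0.135],[0,0,-0.135],[0,0,-0.135],[0,0,-0.135]],"turn":[[0,0,0],[0,0,0],[0,0,0],[0,0,0],[0,0,0],[0,0,0],[0,0,0],[0,0,0],[0,0,0],[0,0,0],[0,0,0]],"grip":[0,0,0,0,0,255,255,255,255,255,255]}'
```

```text
t: 12.72
ee_pos: [0.5169, 0.1953, 0.2604]
ee_rot: [0.667, 0.745, 0.001, 0.001]
wrist_force: [-0.3, 0.5, -0.3]
opening: 0.0855
finger_force: 0.0
t: 14.1
ee_pos: [0.5169, 0.1975, 0.1279]
ee_rot: [0.666, 0.746, 0.001, 0.001]
wrist_force: [-1.9, -0.8, 6.0]
opening: 0.0437
finger_force: 61.2
```

```bash
python3 -m creep '{"dp":[[0,0,0.01],[0,0,0.04],[0,0,0.08],[0,0,0.12],[0,0,0.145],[-0.001,-0.015,0.15],[-0.004,-0.05,0.15],[-0.007,-0.1,0.15],[-0.01,-0.15,0.15],[-0.012,-0.2,0.15],[-0.014,-0.25,0.15],[-0.016,-0.29,0.15]],"turn":[[0,0,0],[0,0,0],[0,0,0],[0,0,0],[0,0,0],[0,0,1],[0,0,2],[0,0,3.5],[0,0,5],[0,0,6.5],[0,0,8],[0,0,9.8]],"grip":[255,255,255,255,255,255,255,255,255,255,255,255]}'
python3 -m creep '{"dp":[[-0.001,-0.02,0],[-0.0015,-0.031,-0.01],[-0.0015,-0.031,-0.03],[-0.0015,-0.031,-0.048],[-0.0015,-0.031,-0.052],[-0.0015,-0.031,-0.052],[-0.0015,-0.031,-0.052]],"turn":[[0,0,0],[0,0,0],[0,0,0],[0,0,0],[0,0,0],[0,0,0],[0,0,0]],"grip":[255,255,255,255,255,255,255]}'
python3 - <<'E'
from h import *
C=cam('scene'); save(C[0][80:230,60:260],'s5',4)
o=arm.get_obs(); print(o['ee_pos'],o['wrist_force'],o['ee_rot'])
E
```

```text
t: 15.6
ee_pos: [0.4999, -0.0946, 0.2761]
ee_rot: [0.6, 0.8, -0.0, -0.0]
wrist_force: [0.6, -0.1, -1.9]
opening: 0.0433
finger_force: 61.2
t: 16.48
ee_pos: [0.4993, -0.1237, 0.2253]
ee_rot: [0.6, 0.8, 0.0, 0.001]
wrist_force: [-0.0, -1.3, -1.0]
opening: 0.0431
finger_force: 61.2
[ 0.49928061 -0.12372307  0.22537864] [ 0.63427576  0.64905781 -1.06534331] [6.00182197e-01 7.99862682e-01 3.24642445e-04 9.56803533e-04]
```

View pics/s5.png

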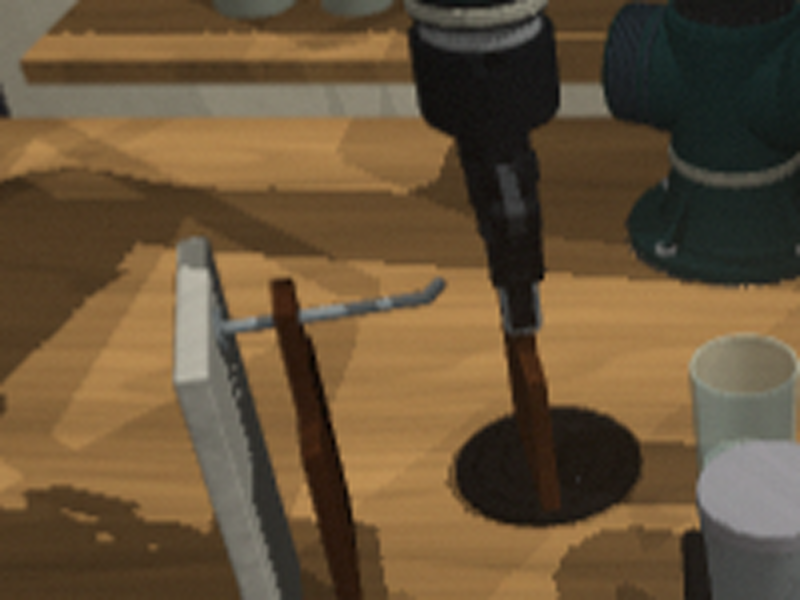

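The medium board is plumb in the gripper (x about 530), in front of the tip at (437,288), and the large board still hangs. Threading.

```bash
python3 -m creep '{"dp":[[0.003,-0.010,0],[0.0063,-0.0215,0],[0.0095,-0.033,0],[0.0127,-0.0445,0],[0.0159,-0.056,0],[0.0191,-0.067,0],[0.0225,-0.078,0],[0.026,-0.09,0],[0.0282,-0.097,0],[0.0282,-0.097,0]],"turn":[[0,0,0],[0,0,0],[0,0,0],[0,0,0],[0,0,0],[0,0,0],[0,0,0],[0,0,0],[0,0,0],[0,0,0]],"grip":[255,255,255,255,255,255,255,255,255,255]}'
python3 -m creep '{"dp":[[0,0,-0.004],[0,0,-0.008],[0,0,-0.011],[0,0,-0.014],[0,0,-0.014]],"turn":[[0,0,0],[0,0,0],[0,0,0],[0,0,0],[0,0,0]],"grip":[255,255,255,255,255]}'
```

```text
t: 17.77
ee_pos: [0.5271, -0.2212, 0.2241]
ee_rot: [0.601, 0.8, 0.0, -0.0]
wrist_force: [-0.4, 0.8, -1.1]
opening: 0.0429
finger_force: 61.2
t: 18.4
ee_pos: [0.527, -0.2207, 0.2104]
ee_rot: [0.6, 0.8, 0.0, 0.0]
wrist_force: [0.3, 0.7, -0.9]
opening: 0.0432
finger_force: 61.4
```

Release, rise, return above the small board (commanded z 0.360 then; target 0.5205, 0.267).

```bash
python3 -m creep '{"dp":[[0,0,0],[0,0,0],[0,0,0],[0,0,0],[0,0,0],[0,0,0.02],[0,0,0.06],[0,0,0.1],[0,0,0.13],[0,0,0.13]],"turn":[[0,0,0],[0,0,0],[0,0,0],[0,0,0],[0,0,0],[0,0,0],[0,0,0],[0,0,0],[0,0,0],[0,0,0]],"grip":[130,60,0,0,0,0,0,0,0,0]}'
python3 - <<'E'
from h import *
C=cam('scene'); save(C[0][80:230,60:260],'s6',4)
o=arm.get_obs(); print(o['ee_pos'],o['wrist_force'],o['ee_rot'])
E
```

```text
t: 19.65
ee_pos: [0.5278, -0.2212, 0.3439]
ee_rot: [0.6, 0.8, 0.001, 0.003]
wrist_force: [0.0, 0.2, 0.2]
opening: 0.0855
finger_force: 0.0
[ 0.52730707 -0.22092862  0.34137808] [-0.75309713  0.375206    0.07886269] [6.00338358e-01 7.99744971e-01 2.22701538e-04 1.33706561e-03]
```

View pics/s6.png

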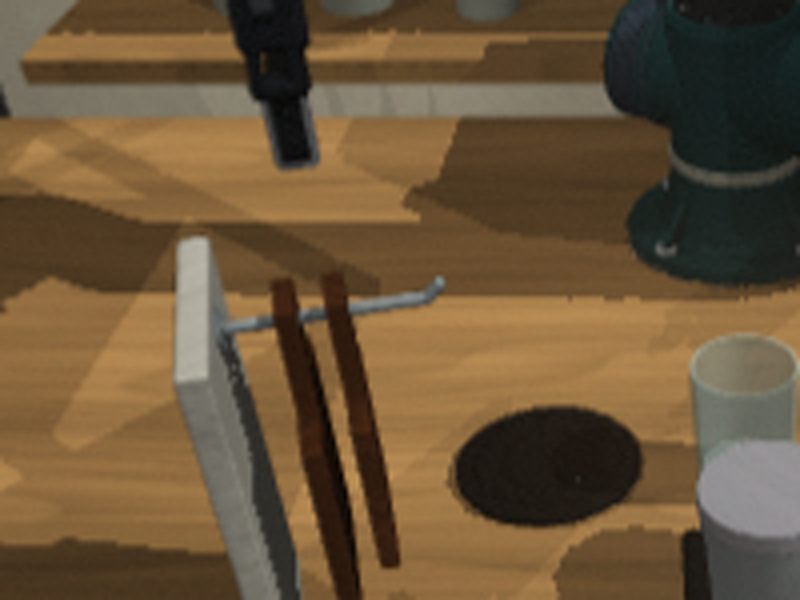

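Large and medium both hang plumb at crop (285,300) and (335,290). Fetching the small board.

```bash
python3 -m creep '{"dp":[[0,0.03,0],[-0.001,0.09,0],[-0.002,0.15,0],[-0.003,0.21,0],[-0.004,0.27,0],[-0.005,0.33,0],[-0.006,0.39,0],[-0.0067,0.45,0],[-0.0067,0.48,0],[-0.0067,0.488,0],[-0.0067,0.488,-0.05],[-0.0067,0.488,-0.1]],"turn":[[0,0,-1],[0,0,-2],[0,0,-3],[0,0,-4],[0,0,-5],[0,0,-6],[0,0,-7],[0,0,-9],[0,0,-9.8],[0,0,-9.8],[0,0,-9.8],[0,0,-9.8]],"grip":[0,0,0,0,0,0,0,0,0,0,0,0]}'
python3 -m creep '{"dp":[[0,0,-0.05],[0,0,-0.1],[0,0,-0.14],[0,0,-0.148],[0,0,-0.148],[0,0,-0.148],[0,0,-0.148],[0,0,-0.148],[0,0,-0.148],[0,0,-0.148],[0,0,-0.148]],"turn":[[0,0,0],[0,0,0],[0,0,0],[0,0,0],[0,0,0],[0,0,0],[0,0,0],[0,0,0],[0,0,0],[0,0,0],[0,0,0]],"grip":[0,0,0,0,0,255,255,255,255,255,255]}'
```

```text
t: 21.2
ee_pos: [0.5204, 0.2661, 0.2386]
ee_rot: [0.667, 0.745, -0.0, 0.0]
wrist_force: [0.0, -0.5, -0.3]
opening: 0.0853
finger_force: 0.0
t: 22.58
ee_pos: [0.5214, 0.2677, 0.0944]
ee_rot: [0.666, 0.746, 0.002, 0.001]
wrist_force: [-0.8, -0.2, 5.4]
opening: 0.0434
finger_force: 61.2
```

```bash
python3 -m creep '{"dp":[[0,0,0.01],[0,0,0.04],[0,0,0.08],[0,0,0.12],[0,0,0.145],[-0.001,-0.015,0.15],[-0.004,-0.05,0.15],[-0.007,-0.1,0.15],[-0.01,-0.15,0.15],[-0.012,-0.2,0.15],[-0.014,-0.25,0.15],[-0.016,-0.3,0.15]],"turn":[[0,0,0],[0,0,0],[0,0,0],[0,0,0],[0,0,0],[0,0,1],[0,0,2],[0,0,3.5],[0,0,5],[0,0,6.5],[0,0,8],[0,0,9.8]],"grip":[255,255,255,255,255,255,255,255,255,255,255,255]}'
python3 -m creep '{"dp":[[-0.002,-0.04,0],[-0.004,-0.075,0],[-0.0055,-0.091,0],[-0.0055,-0.091,-0.01],[-0.0055,-0.091,-0.018],[-0.0055,-0.091,-0.018],[-0.0055,-0.091,-0.018]],"turn":[[0,0,0],[0,0,0],[0,0,0],[0,0,0],[0,0,0],[0,0,0],[0,0,0]],"grip":[255,255,255,255,255,255,255]}'
python3 - <<'E'
from h import *
C=cam('scene'); save(C[0][80:230,60:260],'s7',4)
o=arm.get_obs(); print(o['ee_pos'],o['wrist_force'],o['ee_rot'])
E
```

```text
t: 24.08
ee_pos: [0.5037, -0.0342, 0.2423]
ee_rot: [0.6, 0.8, -0.0, -0.0]
wrist_force: [0.1, -0.6, -1.6]
opening: 0.0433
finger_force: 60.9
t: 24.95
ee_pos: [0.4989, -0.1229, 0.2243]
ee_rot: [0.6, 0.8, 0.0, -0.0]
wrist_force: [-0.5, 0.5, -0.5]
opening: 0.0432
finger_force: 60.9
[ 0.4990209  -0.12310417  0.22462404] [-0.17654343  0.13911667 -0.63910702] [5.99864682e-01 8.00101411e-01 1.61845160e-04 2.63685086e-04]
```

View pics/s7.png

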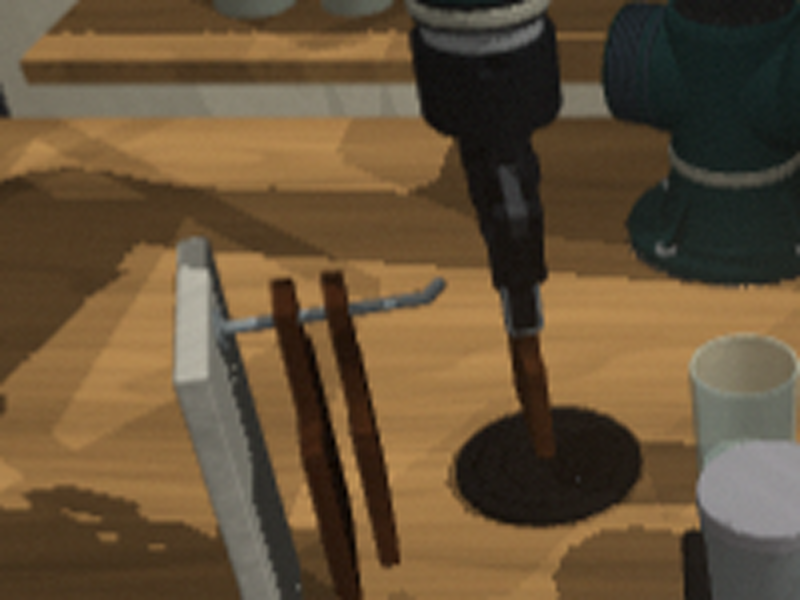

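The small board is plumb at x about 530, ready in front of the tip at (437,288), and the other two are unmoved. That was the last picture, so I use numbers from here.

```bash
python3 -m creep '{"dp":[[0.003,-0.010,0],[0.0063,-0.0215,0],[0.0095,-0.033,0],[0.0127,-0.0445,0],[0.0159,-0.056,0],[0.0195,-0.067,0],[0.0201,-0.069,0],[0.0201,-0.069,0]],"turn":[[0,0,0],[0,0,0],[0,0,0],[0,0,0],[0,0,0],[0,0,0],[0,0,0],[0,0,0]],"grip":[255,255,255,255,255,255,255,255]}'
python3 -m creep '{"dp":[[0,0,-0.004],[0,0,-0.008],[0,0,-0.011],[0,0,-0.014],[0,0,-0.014]],"turn":[[0,0,0],[0,0,0],[0,0,0],[0,0,0],[0,0,0]],"grip":[255,255,255,255,255]}'
```

```text
t: 26.0
ee_pos: [0.5189, -0.1927, 0.2242]
ee_rot: [0.6, 0.8, 0.0, -0.0]
wrist_force: [-1.1, -0.4, -0.6]
opening: 0.0431
finger_force: 60.9
t: 26.62
ee_pos: [0.5191, -0.1926, 0.2106]
ee_rot: [0.6, 0.8, 0.0, 0.0]
wrist_force: [-0.1, 0.7, 0.9]
opening: 0.0429
finger_force: 61.1
```

```bash
python3 -m creep '{"dp":[[0,0,0],[0,0,0],[0,0,0],[0,0,0],[0,0,0],[0,0,0.02],[0,0,0.06],[0,0,0.1],[0,0,0.11],[-0.01,0.035,0.11],[-0.0201,0.069,0.11],[-0.0201,0.069,0.11]],"turn":[[0,0,0],[0,0,0],[0,0,0],[0,0,0],[0,0,0],[0,0,0],[0,0,0],[0,0,0],[0,0,0],[0,0,0],[0,0,0],[0,0,0]],"grip":[130,60,0,0,0,0,0,0,0,195,195,195]}'
python3 - <<'E'
from h import *
np.set_printoptions(precision=1,suppress=True)
a=np.radians(16.2); bx=np.array([np.cos(a),np.sin(a),0]); h=np.array([-np.sin(a),np.cos(a),0]); z=np.array([0,0,1.]);root=np.array([.545,-.282,.245])
C=cam('scene'); hsv=cv2.cvtColor(C[0],cv2.COLOR_RGB2HSV)
m=((hsv[...,1]>140)&(hsv[...,2]<110)&((hsv[...,0]<13)|(hsv[...,0]>172))).astype(np.uint8)
n,l,s,c=cv2.connectedComponentsWithStats(m)
for i in range(1,n):
    if s[i,4]>60: 
        v,u=np.where(l==i); t=v<v.min()+4; b=v>v.max()-4
        print(s[i],'top',u[t].mean(),v.min(),'bot',u[b].mean(),v.max())
for nm,al,L,w in(('L',.035,.178,.065),('M',.064,.142,.052),('S',.093,.108,.04)):
    e=root+h*al-z*.009; print(nm,'top',proj(C,e+z*.022+bx*.022)[0],'bot',proj(C,e-z*L+bx*w)[0])
E
```

```text
t: 28.12
ee_pos: [0.4982, -0.122, 0.3198]
ee_rot: [0.599, 0.801, 0.0, -0.0]
wrist_force: [1.2, 0.4, 0.7]
opening: 0.0322
finger_force: 0.0
[141 149  19  72 312] top 142.69230769230768 149 bot 157.0 220
[154 149  16  56 209] top 156.6315789473684 149 bot 166.76470588235293 204
[128 150  23  88 422] top 130.63636363636363 150 bot 147.75 237
L top [130.1 159.2] bot [148.1 236.9]
M top [143.6 157.2] bot [157.1 220.4]
S top [156.9 155.2] bot [166.5 204.5]
```

All three bottoms and tops match their predictions to about 1 px. Lowering the half-open fingers to straddle the bar for the push.

```bash
python3 -m creep '{"dp":[[0,0,-0.03],[0,0,-0.06],[0,0,-0.1],[0,0,-0.115],[0,0,-0.115],[0,0,-0.115]],"turn":[[0,0,0],[0,0,0],[0,0,0],[0,0,0],[0,0,0],[0,0,0]],"grip":[205,205,205,205,205,205]}'
```

```text
t: 28.92
ee_pos: [0.4997, -0.1243, 0.2071]
ee_rot: [0.6, 0.8, 0.0, 0.001]
wrist_force: [0.7, 0.8, -0.2]
opening: 0.0169
finger_force: 0.0
```

```bash
python3 -m creep '{"dp":[[0.003,-0.0105,0],[0.0075,-0.026,0],[0.0112,-0.0385,0],[0.0134,-0.046,0],[0.0156,-0.0535,0],[0.0179,-0.0615,0],[0.0201,-0.069,0],[0.0223,-0.0767,0],[0.0246,-0.0845,0],[0.0268,-0.092,0],[0.029,-0.0998,0],[0.0307,-0.1056,0]],"turn":[[0,0,0],[0,0,0],[0,0,0],[0,0,0],[0,0,0],[0,0,0],[0,0,0],[0,0,0],[0,0,0],[0,0,0],[0,0,0],[0,0,0]],"grip":[195,195,195,195,195,195,195,195,195,195,195,195]}'
python3 -m creep '{"dp":[[0.0006,-0.0019,0],[0.0011,-0.0038,0],[0.0017,-0.0058,0],[0.0017,-0.0058,0]],"turn":[[0,0,0],[0,0,0],[0,0,0],[0,0,0]],"grip":[195,195,195,195]}'
cat > c.py <<'E'
from h import *
np.set_printoptions(precision=1,suppress=True)
a=np.radians(16.2); bx=np.array([np.cos(a),np.sin(a),0]); h=np.array([-np.sin(a),np.cos(a),0]); z=np.array([0,0,1.]);root=np.array([.545,-.282,.245])
o=arm.get_obs(); print('tool along',1e3*(o['ee_pos']-root)@h,'F along',o['wrist_force']@h)
C=cam('scene'); hsv=cv2.cvtColor(C[0],cv2.COLOR_RGB2HSV)
m=((hsv[...,1]>140)&(hsv[...,2]<110)&((hsv[...,0]<13)|(hsv[...,0]>172))).astype(np.uint8)
n,l,s,c=cv2.connectedComponentsWithStats(m)
for i in range(1,n):
    if s[i,4]>60: print(s[i])
for r in(180,190,200,210,225,233):
    u=np.where(m[r])[0]; u=u[(u>90)&(u<200)]; print('row',r,u.min() if len(u) else None,u.max() if len(u) else None)
for nm,al,L,w in(('L',.006,.178,.065),('M',.018,.142,.052),('S',.03,.108,.04)):
    e=root+h*al-z*.009; print(nm,'front bottom corner',proj(C,e+h*.006-z*L+bx*w)[0],'back',proj(C,e-h*.006-z*L+bx*w)[0])
E
python3 c.py
```

```text
t: 30.42
ee_pos: [0.5296, -0.2298, 0.2052]
ee_rot: [0.6, 0.8, 0.0, -0.0]
wrist_force: [0.3, 1.9, -1.0]
opening: 0.0202
finger_force: 0.0
t: 30.92
ee_pos: [0.5311, -0.2354, 0.2053]
ee_rot: [0.6, 0.8, -0.0, 0.0]
wrist_force: [0.9, 0.2, -1.4]
opening: 0.02
finger_force: 0.0
tool along 48.579064490240455 F along -0.0792626729369126
[ 114  151   28   90 1051]
row 180 119 136
row 190 121 139
row 200 122 140
row 210 126 138
row 225 129 136
row 233 132 136
L front bottom corner [138.4 238.8] back [133.4 239.9]
M front bottom corner [140.3 223.6] back [135.2 224.6]
S front bottom corner [142.4 209. ] back [137.2 209.9]
```

```bash
python3 -m creep '{"dp":[[0.0003,-0.001,0],[0.0006,-0.0019,0],[0.0006,-0.0019,0]],"turn":[[0,0,0],[0,0,0],[0,0,0]],"grip":[195,195,195]}'
python3 -m creep '{"dp":[[0.0003,-0.001,0],[0.0006,-0.0019,0],[0.0006,-0.0019,0]],"turn":[[0,0,0],[0,0,0],[0,0,0]],"grip":[195,195,195]}'
python3 -m creep '{"dp":[[0.0003,-0.001,0],[0.0006,-0.0019,0],[0.0006,-0.0019,0]],"turn":[[0,0,0],[0,0,0],[0,0,0]],"grip":[195,195,195]}'; python3 c.py
```

```text
t: 31.35
ee_pos: [0.5314, -0.2362, 0.2055]
ee_rot: [0.6, 0.8, 0.0, -0.001]
wrist_force: [-1.2, 4.9, 1.4]
opening: 0.0201
finger_force: 0.0
t: 31.72
ee_pos: [0.5312, -0.2361, 0.2054]
ee_rot: [0.6, 0.8, 0.001, -0.003]
wrist_force: [-5.8, 10.3, 2.0]
opening: 0.02
finger_force: 0.0
t: 32.1
ee_pos: [0.5311, -0.236, 0.2055]
ee_rot: [0.599, 0.801, 0.002, -0.005]
wrist_force: [-7.3, 15.3, 4.4]
opening: 0.0201
finger_force: 0.0
tool along 48.07110048205142 F along 16.73138297548776
[ 113  151   28   90 1046]
row 180 119 136
row 190 121 138
row 200 123 139
row 210 125 138
row 225 129 135
row 233 132 135
L front bottom corner [138.4 238.8] back [133.4 239.9]
M front bottom corner [140.3 223.6] back [135.2 224.6]
S front bottom corner [142.4 209. ] back [137.2 209.9]
```

Force rises to 17 N with no further motion at 48 mm out, against about 47 mm expected, so the row is flush. Backing off gently.

```bash
python3 -m creep '{"dp":[[-0.0008,0.0029,0],[-0.0017,0.0058,0],[-0.0025,0.0087,0],[-0.0045,0.0155,0],[-0.0084,0.0288,0],[-0.0151,0.0518,0],[-0.024,0.083,0],[-0.033,0.114,0],[-0.035,0.12,0],[-0.035,0.12,0.04],[-0.035,0.12,0.1],[-0.035,0.12,0.1]],"turn":[[0,0,0],[0,0,0],[0,0,0],[0,0,0],[0,0,0],[0,0,0],[0,0,0],[0,0,0],[0,0,0],[0,0,0],[0,0,0],[0,0,0]],"grip":[195,195,195,195,195,195,195,195,195,195,195,195]}'; python3 c.py
python3 - <<'E'
from h import *
C=cam('top'); np.set_printoptions(precision=1,suppress=True)
hsv=cv2.cvtColor(C[0],cv2.COLOR_RGB2HSV)
m=((hsv[...,1]>140)&(hsv[...,2]<110)&((hsv[...,0]<13)|(hsv[...,0]>172))).astype(np.uint8)
n,l,s,c=cv2.connectedComponentsWithStats(m)
for i in range(1,n):
    if s[i,4]>30: 
        r=cv2.minAreaRect(np.argwhere(l==i)[:,::-1].astype(np.float32)); print(s[i],r)
a=np.radians(16.2); bx=np.array([np.cos(a),np.sin(a),0]); h=np.array([-np.sin(a),np.cos(a),0]);root=np.array([.545,-.282,.258])
print(proj(C,np.array([root+h*y+bx*x for y in(0,.036) for x in(-.022,.022)])))
E
```

```text
t: 33.65
ee_pos: [0.4999, -0.1215, 0.312]
ee_rot: [0.6, 0.8, 0.002, 0.006]
wrist_force: [-0.1, 0.3, -0.5]
opening: 0.0201
finger_force: 0.0
tool along 166.7039852174885 F along 0.2914933536895033
[ 114  151   27   89 1110]
row 180 119 135
row 190 121 136
row 200 122 139
row 210 125 137
row 225 130 136
row 233 133 136
L front bottom corner [138.4 238.8] back [133.4 239.9]
M front bottom corner [140.3 223.6] back [135.2 224.6]
S front bottom corner [142.4 209. ] back [137.2 209.9]
[355 159  16  14  80] ((362.45001220703125, 167.3500213623047), (13.597792625427246, 13.281566619873047), 71.56504821777344)
[[385.5 191. ]
 [380.1 172.5]
 [370.8 195.4]
 [365.3 176.7]]
```

```bash
python3 -m creep '{"dp":[[-0.02,0.05,0.02],[-0.05,0.11,0.03],[-0.08,0.17,0.03],[-0.1,0.23,0.03],[-0.12,0.25,0.03],[-0.12,0.25,0.03],[-0.12,0.25,0.03],[-0.12,0.25,0.03],[-0.12,0.25,0.03],[-0.12,0.25,0.03],[-0.12,0.25,0.03],[-0.12,0.25,0.03]],"turn":[[0,0,0],[0,0,0],[0,0,0],[0,0,0],[0,0,0],[0,0,0],[0,0,0],[0,0,0],[0,0,0],[0,0,0],[0,0,0],[0,0,0]],"grip":[195,195,195,195,195,195,195,195,195,195,195,195]}'; python3 - <<'E'
from h import *
a=np.radians(16.2); bx=np.array([np.cos(a),np.sin(a),0]); h=np.array([-np.sin(a),np.cos(a),0]);root=np.array([.545,-.282,.245])
C=cam('top'); np.set_printoptions(precision=1,suppress=True,linewidth=150)
for x in(-.016,-.01,.01,.016):   # profile along the hook at handle top height
    ys=np.arange(-.02,.06,.002); uv=proj(C,[root+[0,0,.013]+h*y+bx*x for y in ys]).round().astype(int)
    print(x,[(round(y*1e3),*C[0][v,u][[0,2]]) for y,(u,v) in zip(ys[::1],uv)])
hsv=cv2.cvtColor(C[0],cv2.COLOR_RGB2HSV)
m=((hsv[...,1]>140)&(hsv[...,2]<110)&((hsv[...,0]<13)|(hsv[...,0]>172))).astype(np.uint8)
n,l,s,c=cv2.connectedComponentsWithStats(m)
for i in range(1,n):
    if s[i,4]>30: print(s[i],cv2.minAreaRect(np.argwhere(l==i)[:,::-1].astype(np.float32)))
E
python3 c.py
```

```text
t: 35.25
ee_pos: [0.3781, 0.1291, 0.3354]
ee_rot: [0.6, 0.8, 0.0, 0.0]
wrist_force: [-0.2, -0.4, 0.0]
opening: 0.0204
finger_force: 0.0
-0.016 [(-20, np.uint8(162), np.uint8(147)), (-18, np.uint8(189), np.uint8(177)), (-16, np.uint8(189), np.uint8(177)), (-14, np.uint8(192), np.uint8(180)), (-12, np.uint8(192), np.uint8(180)), (-10, np.uint8(188), np.uint8(177)), (-8, np.uint8(193), np.uint8(178)), (-6, np.uint8(174), np.uint8(164)), (-4, np.uint8(125), np.uint8(116)), (-2, np.uint8(125), np.uint8(116)), (0, np.uint8(72), np.uint8(41)), (2, np.uint8(70), np.uint8(22)), (4, np.uint8(79), np.uint8(21)), (6, np.uint8(77), np.uint8(27)), (8, np.uint8(77), np.uint8(27)), (10, np.uint8(74), np.uint8(23)), (12, np.uint8(73), np.uint8(24)), (14, np.uint8(71), np.uint8(28)), (16, np.uint8(68), np.uint8(15)), (18, np.uint8(74), np.uint8(25)), (20, np.uint8(74), np.uint8(25)), (22, np.uint8(79), np.uint8(22)), (24, np.uint8(75), np.uint8(33)), (26, np.uint8(77), np.uint8(28)), (28, np.uint8(78), np.uint8(27)), (30, np.uint8(78), np.uint8(27)), (32, np.uint8(75), np.uint8(19)), (34, np.uint8(65)
[... 4344 characters left out ...]
np.uint8(50), np.uint8(16)), (48, np.uint8(54), np.uint8(22)), (50, np.uint8(51), np.uint8(12)), (52, np.uint8(58), np.uint8(26)), (54, np.uint8(58), np.uint8(26)), (56, np.uint8(47), np.uint8(7)), (58, np.uint8(53), np.uint8(22))]
[352 159  34  51 622] ((369.2641296386719, 184.92453002929688), (51.64756393432617, 27.472108840942383), 74.05460357666016)
tool along 441.3664792152118 F along 0.22884006064684115
[ 114  151   27   89 1104]
row 180 120 136
row 190 122 139
row 200 122 139
row 210 125 136
row 225 129 135
row 233 132 136
L front bottom corner [138.4 238.8] back [133.4 239.9]
M front bottom corner [140.3 223.6] back [135.2 224.6]
S front bottom corner [142.4 209. ] back [137.2 209.9]
```

The handle tops form one continuous brown block from 0 to 35 mm out (36 expected if flush), parallel to the panel and no longer moving. Handing in.

```bash
python3 -c "
from bench import arm
print(arm.hand_in())"
```

```text
the job is handed in; nothing more can be done
None
```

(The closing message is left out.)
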